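# Lay and roll down a walnut strip on a laminated turning blank

### The arm

A 6-joint arm with a two-finger parallel gripper is mounted at the origin on the work surface. World frame = base frame: x ahead of the robot, y to its left, z up, the work surface at z = 0. Lengths are in m, angles in rad, forces in N, time in s.
With the tool pointing down it reaches from about 0.35 to 0.95 m from the base axis. Payload 17.4 kg.
Tool frame: the origin (TCP) lies at the very end of the fingers, on their centre line; the grasp point (between the pads) lies r.hold_point_z behind it (r.hold_point_z is the distance from the TCP to the grasp point, in m); z points along the fingers, y is the direction in which the jaws open and shut (so a half turn about z gives the same grasp; the last joint's range is limited). The gripper opens to 93 mm and grips with 3 to 60 N. Pads are 15 mm wide; open, the fingers measure 128 mm over their backs; the gripper's body (75 mm by 188 mm) begins 65 mm behind the grasp point.
Start: joints at [-1.263, 0.116, 1.442, -0, 1.584, -0.038], TCP at [0.229, -0.635, 0.219] pointing down, gripper open.
Joint ranges: [-2.83, 2.83], [-0.83, 2.19], [0.07, 2.5], [-1.14, 4.28], [0.01, 3], [-2.97, 2.97]. Speed limits (rad/s): [1.89, 1.89, 2.22, 3.14, 3.14, 3.14].

### API

Orientations are given as a rotation vector (axis times angle).
In Python, from bench import r, gripper_to, snapshot, get_calibration, find_in, regions_of, pinpoint gives the robot as it stands. The module is installed in compiled form; this text tells all that it offers. Calls block until the motion is done:
- r.movep(position, orientation): joint-space move of the TCP to a pose.
- r.movel(position, velocity=0.15, rotation=None, threshold=None): straight line of the TCP; rotation=None keeps the orientation; velocity is the mean speed in m/s. With threshold (N) it stops when the force on the tool has changed by that much, and returns True; else False.
- r.goto_joints(angles): joint-space move.
- gripper_to(opening, squeeze=None): finger opening in m; squeeze is the grip in N (None keeps the last); returns when the fingers have stopped.
- r.sleep(seconds).
- r.solve_ik(position, orientation): joint angles nearest the present ones, or None.
- snapshot(name): name is "scene" or "top" or "wrist"; returns the picture (400x640x3 uint8, red, green, blue); there is no depth.
- get_calibration(name): a dict with "mtx" (3x3 intrinsics, pixels), "eye" and "rotation" of the camera in the world; the wrist camera has in their place "hand_eye" (4x4, takes a point from camera to tool coordinates, whose origin is the TCP and whose axes are the flange's). Camera axes: x right, y down, z forward; pixel columns grow to the right and rows downward; lengths in m; the calibration is good to about 2 mm. A picture is of the moment at which its call begins: read the wrist's pose just before it. get_calibration takes no time and is no camera call.
A pose or a line that the arm cannot do raises r.Unreachable and nothing moves.
- r.job_done(): hands the job in, once; it reports no verdict.
Trained networks look in the newest picture that a camera, given by its name, has taken for a name from the list of things; names that differ only in an ending like _2 or _b are one class to them, and where a whole thing is asked for, a point or a joint stands for the part that bears it (a point fixed in the world has none). Each returns a list of dicts, best first, with "confidence" (0 to 1); they miss things now and then, are a little off and sometimes report something else, mostly with a low value. They report only what shows in the picture. A call takes as long as a camera call. They do not tell look-alikes from the thing itself.
- find_in(camera, query): "point" ([x, y, z] in m, in world coordinates, good to about 4 mm: the middle of the surface that is visible of it).
- regions_of(camera, query): "mask" (400x640 bool, what is visible of it).
- pinpoint(camera, query): "point" ([x, y, z] in m, in world coordinates, good to about 4 mm: a listed point, or the origin of a listed thing).
Readings, each from a call of its own:
- r.current_time(): time.
- r.current_joints(): joint angles.
- r.current_dq(): joint speeds.
- r.current_effort(): joint torques, N m.
- r.current_eef_pos(): TCP position.
- r.current_tool_rot(): TCP orientation.
- r.current_force(): force on the tool from outside, world axes, zero at the start.
- r.current_moment(): the same for the moment, N m.
- r.current_finger_gap(): finger opening in m.
Only numpy, scipy, OpenCV 4.12 (cv2) and the standard library are available. Lean on these libraries where they do the work, as an engineer would, in place of code of your own. Each camera call takes 0.05 s, during which the arm holds its last target. There are 200 camera calls.

### The job

Lay the dark walnut strip on the adhesive-coated pale core of the laminating board so that it covers the whole core and overhangs it all round. Then take the hand roller and roll the strip down over its full length, from its free end to the end at the green stop with a firm, steady push of about 12 N, and set the roller back in its rest as you found it. Lay things down rather than drop them, and leave the bowl, the bottle and the calipers alone.

Things in the scene. Friction and masses are not known exactly. Their poses are not given: they have to be found in the camera images.
- strip: dark walnut strip (thick sawn veneer), rigid flat board 190 x 64 x 5 mm, 45 g. Origin: centre of its underside; x along its length, z up; both ends alike. It starts loose on two spacer battens, underside 28 mm above the bench. Friction alone holds it on the core, the adhesive does not really grab.
- stickers: the two pale spacer battens under the strip, fixed: each 20 mm (x) by 90 mm (y) by 28 mm high, centred 60 mm either side of the origin along x. Under and beside the strip's middle there is free room. Origin on the bench midway between them.
- jig: laminating board, fixed: plywood base 260 x 130 x 18 mm carrying a pale core block 172 x 48 x 40 mm (its flat adhesive-coated top 58 mm above the bench). Origin on the bench below the core's centre; x along the core to the green end stop (110 mm across, top 46 mm above the bench). Cleats and wedge round the core are lower than 32 mm.
- core_free (a point): middle of the core's top edge at its free end (jig x = -86 mm, 58 mm above the bench)
- core_stop (a point): middle of the core's top edge at the green stop (jig x = +86 mm, 58 mm above the bench)
- roller: hand roller, 0.5 kg: black rubber drum 40 mm across and 70 mm long in a steel fork, brown wooden palm grip above it, turned tail handle (25 mm thick, centre 48 mm up) running to -x, from 43 to 165 mm behind the axle. Origin: underside of the drum below the middle of the axle, with the roller level; y along the axle, z up. Balance point 10 mm behind the axle. Runs freely along x, either way.
- roller_grip (a point): centre of the roller's upright palm grip, straight above the drum, 88 mm above the roller's origin. The grip is a wooden block 36 mm (roller x) by 34 mm (y), from 54 to 112 mm above the origin; just below it lies the fork's cross bar, 88 mm along y, 26 mm along x.
- drum (a joint): turning angle of the roller's drum in its fork, rad; any value at the start; 1 rad is 20 mm of rolling
- rest: roller rest, fixed: plywood base 250 x 100 x 12 mm with a trough between two battens (8 mm high, 38 mm apart) for the drum, and a notched saddle (66 mm high, notch 40 mm wide, its floor 47 mm up) for the tail handle, 120 mm behind the trough. Origin on the bench; x as the parked roller's x. The roller starts parked, level.
- rest_seat (a point): where the roller's origin lies when parked: bottom of the trough, 12 mm above the bench, 60 mm from the rest's origin along its x; axes as the rest's
- bowl: small pale turned bowl, 130 mm wide, 50 mm high, a bystander; origin under its centre
- oil: amber bottle of finishing oil, 60 mm wide, 130 mm high, a bystander; origin under its centre
- calipers: steel outside calipers with brass pivot, lying flat, 133 mm long along y, 84 mm wide, 12 mm high, a bystander; origin on the bench near their middle
There are look-alikes about, which are no part of the job. Several things have the shape of the strip; the one meant has the colours described above.

How it is judged:
On the way, in this order (a step that is already met when the one before it is completed fails the run):
1. the strip lies flat on the core, covering it, and is let go (x of core_free in the frame of strip between -0.095 and 0.095 m and y of core_free in the frame of strip between -0.008 and 0.008 m and x of core_stop in the frame of strip between -0.095 and 0.095 m and y of core_stop in the frame of strip between -0.008 and 0.008 m and z of strip in the frame of jig between 0.055 and 0.061 m and angle between strip's own z axis and vertical below 0.03 rad and contact force between the fingers and strip below 0.2 N and linear speed of strip below 0.02 m/s), for 0.2 s.
2. the roller rolls over the strip at its free end while pressing it down with 6 to 30 N (x of roller in the frame of jig between -0.1 and -0.058 m and y of roller in the frame of jig between -0.03 and 0.03 m and contact force between roller and strip between 6 and 30 N and (velocity of joint drum above 0.2 rad/s or velocity of joint drum below -0.2 rad/s)), for 0.1 s.
3. the roller rolls over the strip a quarter of the way along while pressing it down with 6 to 30 N (x of roller in the frame of jig between -0.053 and -0.025 m and y of roller in the frame of jig between -0.03 and 0.03 m and contact force between roller and strip between 6 and 30 N and (velocity of joint drum above 0.2 rad/s or velocity of joint drum below -0.2 rad/s)), for 0.1 s.
4. the roller rolls over the strip at its middle while pressing it down with 6 to 30 N (x of roller in the frame of jig between -0.014 and 0.014 m and y of roller in the frame of jig between -0.03 and 0.03 m and contact force between roller and strip between 6 and 30 N and (velocity of joint drum above 0.2 rad/s or velocity of joint drum below -0.2 rad/s)), for 0.1 s.
5. the roller rolls over the strip three quarters of the way along while pressing it down with 6 to 30 N (x of roller in the frame of jig between 0.025 and 0.053 m and y of roller in the frame of jig between -0.03 and 0.03 m and contact force between roller and strip between 6 and 30 N and (velocity of joint drum above 0.2 rad/s or velocity of joint drum below -0.2 rad/s)), for 0.1 s.
6. the roller rolls over the strip at its stop end while pressing it down with 6 to 30 N (x of roller in the frame of jig between 0.058 and 0.1 m and y of roller in the frame of jig between -0.03 and 0.03 m and contact force between roller and strip between 6 and 30 N and (velocity of joint drum above 0.2 rad/s or velocity of joint drum below -0.2 rad/s)), for 0.1 s.
At the end, for the whole second after the job is handed in: Strip flat on the core and let go: both ends of the core's centre line under it, within 8 mm of the strip's centre line. Roller standing level (0.12 rad) in its rest, within 10 mm (x), 15 mm (y) and 6 mm (z) of the seat point, let go. Both at rest (all of step 1 and x of roller in the frame of rest_seat between -0.01 and 0.01 m and y of roller in the frame of rest_seat between -0.015 and 0.015 m and z of roller in the frame of rest_seat between -0.004 and 0.006 m and angle between roller's own z axis and vertical below 0.12 rad and contact force between the fingers and roller below 0.2 N and linear speed of roller below 0.02 m/s); the robot touches nothing.
It fails at once if the bowl, the oil bottle or the calipers are pushed more than 30 mm from its place (distance of any of bowl, oil, calipers from where it was at the start of the episode above 0.03 m).
It fails at once if the strip is dropped (it falls free by more than about 20 mm) (linear speed of strip above 0.65 m/s and contact force between the fingers and strip below 0.2 N).
It fails at once if the roller is dropped (it falls free by more than about 20 mm) (linear speed of roller above 0.65 m/s and contact force between the fingers and roller below 0.2 N).
It also fails if it takes over 70 s, if anything falls off the work surface, if the arm or the gripper's body presses on something with over 40 N, if the wrist force passes 120 N, or if a joint passes its speed limit or range.

## Working session

There is one attempt and no reset: what is moved stays moved. The work goes in short steps, each a Python script; the robot and the scene stay as the last script left them, time stands still between calls to the robot, and variables do not carry over. Pictures are saved under pics/ and viewed, about 8 in all and at most 12, crops included, and the job is handed in when it is done.

```bash
mkdir -p pics; cat > h.py <<'E'
import numpy as np, cv2
from bench import r, gripper_to, snapshot, get_calibration, find_in, regions_of, pinpoint
from scipy.spatial.transform import Rotation as R
def save(im,n): cv2.imwrite('pics/'+n+'.png', im[:,:,::-1])
def cam(name):
    c=get_calibration(name); K=np.array(c['mtx'])
    if name=='wrist':
        T=np.eye(4);T[:3,:3]=R.from_rotvec(r.current_tool_rot()).as_matrix();T[:3,3]=r.current_eef_pos()
        T=T@np.array(c['hand_eye']); return K,T[:3,3],T[:3,:3]
    return K,np.array(c['eye']),np.array(c['rotation'])
def ray(C,px):
    K,e,Q=C; d=Q@np.linalg.solve(K,np.array([px[0],px[1],1.])); return e,d
def onz(C,px,z):
    e,d=ray(C,px); return e+d*(z-e[2])/d[2]
def proj(C,p):
    K,e,Q=C; v=K@(Q.T@(np.array(p)-e)); return v[:2]/v[2]
def tri(obs):
    A=np.zeros((3,3));b=np.zeros(3)
    for C,px in obs:
        e,d=ray(C,px);d=d/np.linalg.norm(d);P=np.eye(3)-np.outer(d,d);A+=P;b+=P@e
    return np.linalg.solve(A,b)
def down(yaw): # tool z down; jaw (tool y) axis along world yaw
    y=np.array([np.cos(yaw),np.sin(yaw),0]);z=np.array([0,0,-1.]);x=np.cross(y,z)
    return R.from_matrix(np.c_[x,y,z]).as_rotvec()
E
python3 - <<'E'
from h import *
np.set_printoptions(precision=3,suppress=True)
ims={}
for n in ['scene','top']:
    save(snapshot(n),n+'0'); K,e,Q=cam(n); print(n,K[0,0],e,Q.tolist())
    for q in ['strip','jig','roller','rest','stickers','bowl','oil','calipers']:
        print(q,[(np.round(d['point'],3).tolist(),round(d['confidence'],2)) for d in pinpoint(n,q)[:4]])
    for q in ['core_free','core_stop','roller_grip','rest_seat']:
        print(q,[(np.round(d['point'],3).tolist(),round(d['confidence'],2)) for d in pinpoint(n,q)[:3]])
print(r.hold_point_z,r.current_time(),r.current_tool_rot())
E
```

```text
scene 447.81860677806105 [1.227 0.208 0.884] [-1.4363981313617329, -2.1476280249402837, 0.870663329108691]
strip [([0.518, -0.528, -0.001], 0.92), ([0.493, -0.341, 0.03], 0.91), ([0.328, -0.142, -0.002], 0.79), ([0.522, 0.343, 0.101], 0.7)]
jig [([0.563, -0.025, -0.001], 0.57)]
roller [([0.526, 0.343, 0.015], 0.97)]
rest []
stickers [([0.494, -0.339, -0.003], 0.73)]
bowl [([0.775, -0.181, 0.001], 0.82), ([0.762, 0.004, -0.001], 0.36)]
oil [([0.776, 0.141, 0.004], 0.83)]
calipers [([0.762, 0.004, 0.0], 0.98)]
core_free [([0.549, -0.114, 0.053], 0.94)]
core_stop [([0.571, 0.054, 0.055], 0.96), ([0.523, 0.34, 0.104], 0.24)]
roller_grip [([0.523, 0.342, 0.099], 0.97), ([0.464, 0.33, -0.0], 0.16)]
rest_seat [([0.528, 0.338, 0.012], 0.62)]
top 397.43078351275574 [ 0.38  -0.075  1.12 ] [-2.1458806495257354, 2.1891155408812737, -0.1526655547579594]
strip [([0.501, -0.343, 0.029], 0.8), ([0.522, -0.525, 0.002], 0.76), ([0.327, -0.14, -0.0], 0.59), ([0.26, -0.456, 0.002], 0.56)]
jig [([0.56, -0.028, 0.0], 0.73)]
roller [([0.524, 0.34, 0.013], 0.66)]
rest [([0.47, 0.327, 0.001], 0.83)]
stickers []
bowl [([0.774, -0.192, -0.001], 0.81)]
oil [([0.769, 0.139, 0.0], 0.74)]
calipers [([0.759, 0.002, -0.0], 0.78)]
core_free [([0.547, -0.115, 0.058], 0.77)]
core_stop [([0.572, 0.055, 0.057], 0.76), ([0.523, 0.338, 0.014], 0.7)]
roller_grip [([0.525, 0.336, 0.099], 0.66)]
rest_seat [([0.527, 0.339, 0.01], 0.94), ([0.5, -0.342, 0.031], 0.37)]
0.0188 1.3 [-3.095 -0.54  -0.   ]
```

```bash
sed -i "s/return K,np.array(c\['eye'\]),np.array(c\['rotation'\])/return K,np.array(c['eye']),R.from_rotvec(c['rotation']).as_matrix()/" h.py
python3 - <<'E'
from h import *
for n in ['scene','top']:
    C=cam(n); print(n,[ (k,proj(C,p).round()) for k,p in dict(cfree=(.548,-.1145,.058),cstop=(.572,.055,.058),grip=(.524,.339,.1),strip=(.5,-.342,.033)).items()])
E
```

```text
scene [('cfree', array([305., 213.])), ('cstop', array([367., 240.])), ('grip', array([499., 251.])), ('strip', array([236., 184.]))]
top [('cfree', array([321., 181.])), ('cstop', array([258., 174.])), ('grip', array([145., 191.])), ('strip', array([403., 198.]))]
```

View pics/scene0.png

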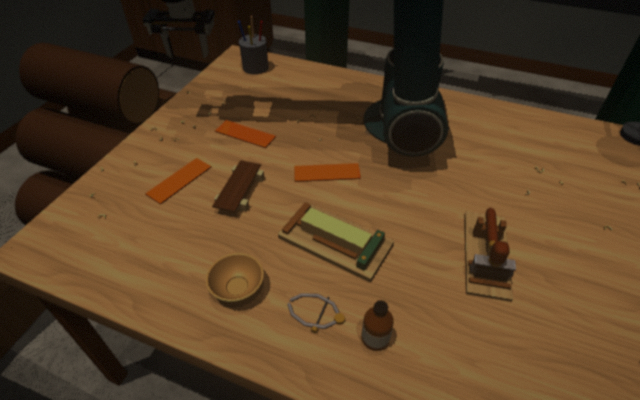

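View pics/top0.png

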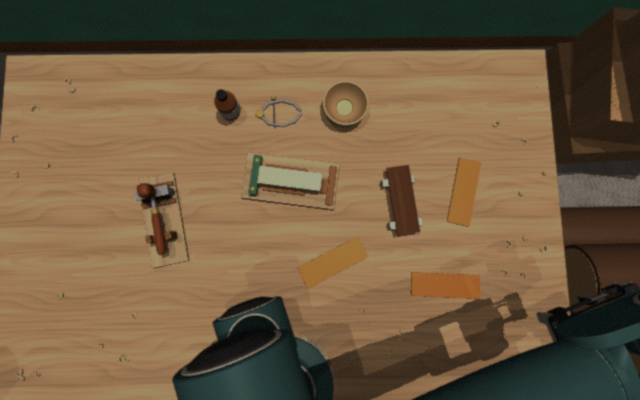

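```bash
python3 - <<'E'
from h import *
np.set_printoptions(precision=3,suppress=True)
print(get_calibration('wrist'))
import pickle
out={}
def look(tag,xy,yaw,z,qs,pts):
    r.movep([*xy,z],down(yaw)); C=cam('wrist'); im=snapshot('wrist'); save(im,'w_'+tag)
    o={'C':C}
    for q in qs:
        o[q]=[(d['mask'],d['confidence']) for d in regions_of('wrist',q)[:3]]
        print(tag,q,[(cv2.minAreaRect(np.argwhere(m)[:,::-1].astype(np.float32)),round(c,2)) for m,c in o[q]])
    for q in pts: print(tag,q,[(np.array(d['point']).round(3),round(d['confidence'],2)) for d in pinpoint('wrist',q)[:2]])
    out[tag]=o; print(r.current_time(), r.current_joints())
look('s1',(.44,-.37),np.pi/2,.24,['strip'],['strip'])
look('s2',(.52,-.32),np.pi/2,.24,['strip'],['strip'])
look('j1',(.50,-.05),np.pi/2,.24,['jig'],['core_free','core_stop','jig'])
look('j2',(.58,0.),np.pi/2,.24,['jig'],['core_free','core_stop','jig'])
look('r1',(.46,.31),np.pi/2,.30,['roller','rest'],['roller','roller_grip','rest_seat','rest'])
look('r2',(.54,.36),np.pi/2,.30,['roller','rest'],['roller','roller_grip','rest_seat','rest'])
pickle.dump(out,open('looks.pkl','wb'))
a=[cv2.imread(f'pics/w_{t}.png') for t in out]
cv2.imwrite('pics/m.png',cv2.resize(np.vstack([np.hstack([a[i] for i in (2*k,2*k+1)]) for k in range(3)]),(640,600)))
E
```

```text
{'mtx': array([[331.697,   0.   , 320.53 ],
       [  0.   , 331.697, 204.063],
       [  0.   ,   0.   ,   1.   ]]), 'hand_eye': array([[ 0.   , -0.964, -0.267,  0.074],
       [ 1.   , -0.   ,  0.001,  0.001],
       [-0.001, -0.267,  0.964, -0.165],
       [ 0.   ,  0.   ,  0.   ,  1.   ]])}
s1 strip [(((204.08108520507812, 220.01351928710938), (55.731258392333984, 115.07929229736328), 9.462322235107422), 0.69), (((242.5, 24.5), (49.0, 177.0), 90.0), 0.66), (((523.2509765625, 77.06202697753906), (58.56406784057617, 189.31500244140625), 64.32318115234375), 0.62)]
s1 strip [(array([ 0.498, -0.338,  0.031]), 0.87), (array([ 0.334, -0.143, -0.001]), 0.85)]
3.4083 [-0.744 -0.107  1.631 -0.     1.618 -2.314]
s2 strip [(((301.1582336425781, 154.66024780273438), (170.0625, 59.314701080322266), 82.23483276367188), 0.9), (((153.13363647460938, 169.87217712402344), (58.61139678955078, 154.19955444335938), 8.392925262451172), 0.87), (((468.6000671386719, 8.199981689453125), (61.715476989746094, 156.5247344970703), 63.43495178222656), 0.66)]
s2 strip [(array([ 0.33 , -0.141, -0.001]), 0.86), (
[... 1283 characters left out ...]
ller [(((303.580322265625, 99.26213073730469), (175.4070281982422, 73.18994140625), 89.12532043457031), 0.94), (((69.05887603759766, 185.20809936523438), (152.1434783935547, 94.18877410888672), 7.829077243804932), 0.47), (((294.1839599609375, 97.83406066894531), (200.59246826171875, 81.15631103515625), 78.40782928466797), 0.2)]
r2 rest [(((294.5037841796875, 97.76844787597656), (200.59246826171875, 81.00560760498047), 78.40782928466797), 0.61)]
r2 roller [(array([0.526, 0.34 , 0.012]), 0.68)]
r2 roller_grip [(array([0.522, 0.34 , 0.1  ]), 0.66)]
r2 rest_seat [(array([0.526, 0.338, 0.016]), 0.65)]
r2 rest [(array([0.462, 0.331, 0.   ]), 0.8)]
8.4833 [ 0.549  0.048  1.382  0.     1.71  -1.022]
```

View pics/m.png

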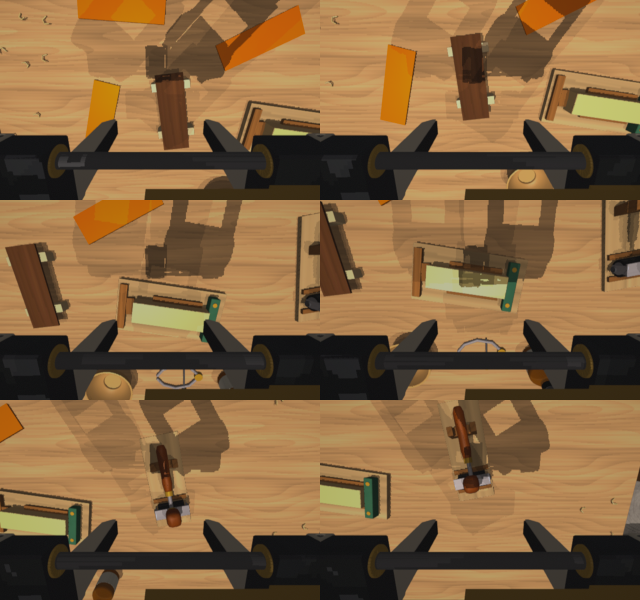

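```bash
python3 - <<'E'
from h import *
import pickle
np.set_printoptions(precision=4,suppress=True)
o=pickle.load(open('looks.pkl','rb'))
def rect(m):
    n,l,s,_=cv2.connectedComponentsWithStats(m.astype(np.uint8)); k=1+s[1:,4].argmax()
    return cv2.minAreaRect(cv2.findContours((l==k).astype(np.uint8),0,2)[0][0]),(l==k)
def poly(m):
    c=max(cv2.findContours(m.astype(np.uint8),0,2)[0],key=cv2.contourArea); h=cv2.convexHull(c)
    for e in np.linspace(2,25,80):
        a=cv2.approxPolyDP(h,e,True)
        if len(a)<=4:break
    a=a[:,0].astype(float); return a
vis=[]
def run(tag,f,roi,z):
    im=cv2.imread(f'pics/{tag}.png'); hsv=cv2.cvtColor(im,cv2.COLOR_BGR2HSV)
    x0,y0,x1,y1=roi; m=np.zeros(im.shape[:2],bool); m[y0:y1,x0:x1]=f(hsv,im.astype(int))[y0:y1,x0:x1]
    m=cv2.morphologyEx(m.astype(np.uint8),cv2.MORPH_CLOSE,np.ones((5,5)));_,m=rect(m)
    p=poly(m); C=o[tag[2:]]['C']; P=np.array([onz(C,q,z) for q in p])
    print(tag,p.tolist(),m.sum()); print(P[:,:2].tolist(),'centre',P.mean(0),'sides',np.linalg.norm(P-np.roll(P,1,0),axis=1))
    v=im.copy(); cv2.polylines(v,[p.astype(np.int32)],True,(255,0,255),1); vis.append(v[y0:y1,x0:x1]); return p
walnut=lambda h,i:(i[...,2]<105)&(h[...,1]>110)&(h[...,0]<12)
pale=lambda h,i:(h[...,0]>25)&(h[...,0]<45)&(h[...,1]>60)
run('w_s1',walnut,(290,140,400,310),.033)
run('w_s2',walnut,(240,60,370,250),.033)
run('w_j1',pale,(230,160,450,330),.058)
run('w_j2',pale,(190,90,410,240),.058)
for v in vis: print(v.shape)
W=[cv2.resize(v,None,fx=1.7,fy=1.7) for v in vis]
c=np.zeros((600,800,3),np.uint8); 
for w,(x,y) in zip(W,[(0,0),(190,0),(415,0),(415,300)]): c[y:y+w.shape[0],x:x+w.shape[1]]=w[:600-y,:800-x]
cv2.imwrite('pics/c.png',c)
E
```

```text
w_s1 [[363.0, 145.0], [376.0, 293.0], [329.0, 296.0], [311.0, 153.0]] 6229
[[0.4011903096396224, -0.32437792905286383], [0.5856723169207307, -0.3018346801024489], [0.5898832553739992, -0.3610273489908734], [0.4099679355878344, -0.382169343626684]] centre [ 0.4967 -0.3424  0.033 ] sides [0.0585 0.1859 0.0593 0.1812]
w_s2 [[318.0, 68.0], [336.0, 231.0], [287.0, 239.0], [262.0, 76.0]] 7585
[[0.4021275287330914, -0.32354089034742917], [0.5829759071920984, -0.3022327699733391], [0.5932581507296815, -0.3608722295682793], [0.41003228144865644, -0.38238947946414437]] centre [ 0.4971 -0.3423  0.033 ] sides [0.0594 0.1821 0.0595 0.1845]
w_j1 [[263.0, 243.0], [267.0, 206.0], [419.0, 226.0], [400.0, 268.0]] 5814
[[0.5680295672028015, -0.11694085679782816], [0.5247453589941086, -0.11052639183680256], [0.5478575467217657, 0.05683289693490216], [0.5989331414627798, 0.03906633822600454]] centre [ 0.5599 -0.0329  0.058 ] sides [0.159  0.0438 0.1689 0.0541]
w_j2 [[213.0, 131.0], [272.0, 139.0], [303.0, 174.0], [211.0, 174.0]] 2498
[[0.5247764860406842, -0.11105677831862576], [0.5327777014153818, -0.05106301938820102], [0.5691971050768329, -0.019672283155650186], [0.5692794421132685, -0.11701605345956777]] centre [ 0.549  -0.0747  0.058 ] sides [0.0449 0.0605 0.0481 0.0973]
(170, 110, 3)
(190, 130, 3)
(170, 220, 3)
(150, 220, 3)
```

View pics/c.png

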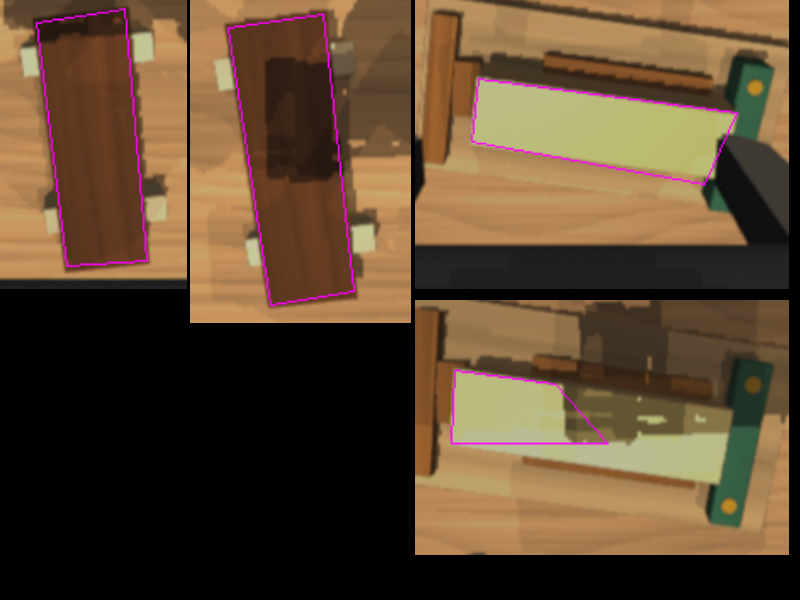

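```bash
python3 - <<'E'
from h import *
import pickle
np.set_printoptions(precision=4,suppress=True)
o=pickle.load(open('looks.pkl','rb')); A=o['j1']['C'];B=o['j2']['C']
print(tri([(A,(263,243)),(B,(211,174))]),tri([(A,(267,206)),(B,(213.5,131))]),tri([(A,(419,226)),(B,(377,154.7))]))
print('strip z',[tri([(o['s1']['C'],a),(o['s2']['C'],b)]) for a,b in zip([(363,145),(376,293),(329,296),(311,153)],[(318,68),(336,231),(287,239),(262,76)])])
P=[onz(B,q,.058) for q in [(211,174),(213.5,131),(377,154.7),(369.4,198.8)]]; print(np.array(P))
P=np.array(P); f=(P[0]+P[1])/2; s=(P[2]+P[3])/2; d=s-f; print(f,s,(f+s)/2,np.hypot(*d[:2]),np.degrees(np.arctan2(d[1],d[0])))
# reach checks
sy=np.radians(6.75); jy=np.radians(81.8); ry=np.radians(12)
for lab,p,ys in [('pick',(.497,-.342,.02),[sy+np.pi/2,sy-np.pi/2]),('place',(.5590,-.03,.05),[jy+np.pi/2,jy-np.pi/2]),
   ('rpick',(.523,.339,.08),[ry,ry+np.pi]),('rfree',(.547,-.11,.14),[jy,jy+np.pi]),('rstop',(.571,.05,.14),[jy,jy+np.pi])]:
    for y in ys: q=r.solve_ik(p,down(y)); print(lab,round(np.degrees(y)),None if q is None else np.array(q))
E
```

```text
[ 0.5697 -0.1179  0.0544] [ 0.5248 -0.1105  0.0579] [0.5494 0.0583 0.0535]
strip z [array([ 0.4016, -0.3237,  0.0281]), array([ 0.5798, -0.3031,  0.0423]), array([ 0.5971, -0.3614,  0.022 ]), array([ 0.41  , -0.3823,  0.0332])]
[[ 0.5693 -0.117   0.058 ]
 [ 0.5248 -0.1105  0.058 ]
 [ 0.5488  0.0577  0.058 ]
 [ 0.5962  0.0517  0.058 ]]
[ 0.547  -0.1138  0.058 ] [0.5725 0.0547 0.058 ] [ 0.5598 -0.0296  0.058 ] 0.17035285867783626 81.39503567356229
pick 97 [-0.645   0.087   1.8052 -0.      1.2494 -2.3336]
pick -83 [-0.645   0.087   1.8052 -0.      1.2494  0.808 ]
place 172 None
place -8 [-0.0992 -0.0361  1.8782 -0.      1.2995  0.0439]
rpick 12 [ 0.5342  0.0756  1.7132 -0.      1.3528  0.3247]
rpick 192 [ 0.5342  0.0756  1.7132  0.      1.3528 -2.8169]
rfree 82 [-0.2442 -0.1077  1.7939  0.      1.4554 -1.6718]
rfree 262 [-0.2442 -0.1077  1.7939 -0.      1.4554  1.4697]
rstop 82 [ 0.0428 -0.0737  1.7622 -0.      1.4531 -1.3848]
rstop 262 [ 0.0428 -0.0737  1.7622 -0.      1.4531  1.7568]
```

```bash
python3 - <<'E'
from h import *
np.set_printoptions(precision=4,suppress=True)
sy=np.radians(6.75); jy=np.radians(81.6)
gripper_to(.09)
r.movep([.497,-.342,.10],down(sy-np.pi/2))
print('hit',r.movel([.497,-.342,.0117],.1,threshold=6),r.current_eef_pos())
gripper_to(.03,25); print('gap',r.current_finger_gap()); f0=r.current_force()
r.movel([.497,-.342,.12],.12); print('gap',r.current_finger_gap(),np.array(r.current_force())-f0)
C=cam('wrist')
r.movep([.5597,-.030,.12],down(jy-np.pi/2)); 
r.movel([.5597,-.030,.048],.12); r.sleep(.2)
im=snapshot('wrist'); save(im,'pre')
print('touch',r.movel([.5597,-.030,.037],.015,threshold=2.5),r.current_eef_pos(),r.current_force(),r.current_time())
E
```

```text
hit False [ 0.4973 -0.3423  0.0124]
gap 0.06341797855280942
gap 0.0635006946840811 [ 0.0648 -0.1362 -4.485 ]
touch True [ 0.5597 -0.03    0.0416] [ 0.8627 -0.7959  2.6454] 16.7083
```

```bash
python3 - <<'E'
from h import *
np.set_printoptions(precision=4,suppress=True)
print(r.current_force())
gripper_to(.085); r.sleep(.2); print(r.current_force())
r.movel([.5597,-.030,.16],.12)
r.movep([.50,-.03,.24],down(np.radians(81.6)-np.pi/2-0)) if 0 else r.movep([.52,-.03,.30],down(np.pi/2))
C=cam('wrist'); im=snapshot('wrist'); save(im,'placed'); 
print('strip',[(np.array(d['point']).round(4),round(d['confidence'],2)) for d in pinpoint('wrist','strip')[:3]])
J=np.array([.5597,-.030]); u=np.array([np.cos(np.radians(81.6)),np.sin(np.radians(81.6))]); v=np.array([-u[1],u[0]])
q=np.array([proj(C,[*(J+u*a+v*b),.063]) for a,b in [(-.095,-.032),(.095,-.032),(.095,.032),(-.095,.032)]])
w=im[:,:,::-1].copy(); cv2.polylines(w,[q.round().astype(np.int32)],True,(255,0,255),1); print(q)
cv2.imwrite('pics/placed_c.png',cv2.resize(w[80:330,180:480],None,fx=2,fy=2)); 
import pickle; pickle.dump(C,open('Cp.pkl','wb'))
snapshot('top'); print('top',[(np.array(d['point']).round(4),round(d['confidence'],2)) for d in pinpoint('top','strip')[:3]]); print(r.current_time())
E
```

```text
[ 0.8627 -0.7959  2.6454]
[ 0.0789 -0.1522  0.0874]
strip [(array([ 0.3356, -0.1418,  0.0024]), 0.79), (array([ 0.5621, -0.0277,  0.0586]), 0.75), (array([0.5713, 0.0546, 0.0579]), 0.57)]
[[244.1535 219.2924]
 [390.4882 239.5328]
 [400.8384 192.0081]
 [248.534  170.0574]]
top [(array([ 0.2612, -0.4561,  0.0009]), 0.76), (array([ 0.3271, -0.1427,  0.0003]), 0.74), (array([ 0.522 , -0.5263, -0.0001]), 0.68)]
20.3583
```

View pics/placed_c.png

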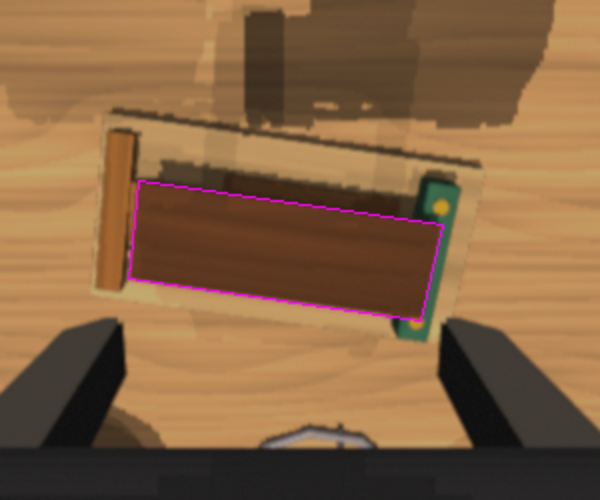

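```bash
python3 - <<'E'
from h import *
import pickle
o=pickle.load(open('looks.pkl','rb'))
for t in ['r1','r2']:
    C=o[t]['C']
    for q,z in [('rest',.012),('roller',.05)]:
        m=o[t][q][0][0]; print(t,q,m.sum())
        ys,xs=np.nonzero(m); P=np.array([onz(C,p,z)[:2] for p in zip(xs,ys)]).astype(np.float32)
        h=cv2.convexHull(P*1000); b=cv2.minAreaRect(h); print(b)
v=cv2.imread('pics/w_r2.png')[0:210,210:390]; w=cv2.imread('pics/w_r1.png')[70:270,260:440]
c=np.zeros((600,800,3),np.uint8);a=cv2.resize(v,None,fx=2.2,fy=2.2);c[:a.shape[0],:a.shape[1]]=a;a=cv2.resize(w,None,fx=2.2,fy=2.2);c[:a.shape[0],400:400+a.shape[1]]=a
cv2.imwrite('pics/rc.png',c)
E
```

```text
r1 rest 8277
((457.81683349609375, 325.1815185546875), (248.69332885742188, 99.86874389648438), 11.11335563659668)
r1 roller 4629
((466.69647216796875, 340.35211181640625), (91.71696472167969, 210.88565063476562), 88.09478759765625)
r2 rest 10053
((457.8979797363281, 325.72723388671875), (249.61444091796875, 101.22029113769531), 10.976118087768555)
r2 roller 4792
((459.0755615234375, 340.456298828125), (91.6945571899414, 199.41624450683594), 88.43386840820312)
```

View pics/rc.png

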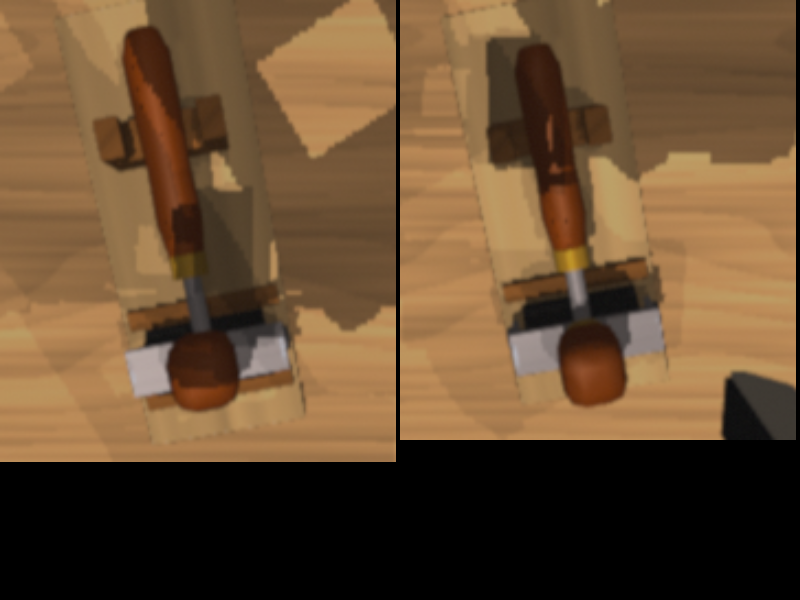

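```bash
python3 - <<'E'
from h import *
import pickle
np.set_printoptions(precision=4,suppress=True)
o=pickle.load(open('looks.pkl','rb'))
g=tri([(o['r2']['C'],(302.3,169)),(o['r1']['C'],(347.3,234.5))]); print('grip tri',g, onz(o['r2']['C'],(302.3,169),.12),onz(o['r1']['C'],(347.3,234.5),.12))
ry=np.radians(11.); G=[.523,.339]
gripper_to(.075)
r.movep([*G,.18],down(ry)); f0=np.array(r.current_force())
print('hit',r.movel([*G,.082],.08,threshold=4),r.current_eef_pos())
gripper_to(.02,55); r.sleep(.1); print('gap',r.current_finger_gap(),r.current_eef_pos(),np.array(r.current_force())-f0,np.array(r.current_moment()))
print(r.current_time())
save(snapshot('scene')[200:320,440:560],'gr')
E
```

```text
grip tri [0.5273 0.339  0.0949] [0.5235 0.3396 0.12  ] [0.5172 0.3375 0.12  ]
hit False [0.5232 0.3391 0.0826]
gap 0.03553840240671568 [0.5231 0.339  0.0821] [ 0.5306 -0.2978  0.9047] [-0.0703 -0.1277  0.0361]
24.725
```

```bash
python3 - <<'E'
from h import *
np.set_printoptions(precision=4,suppress=True)
jy=np.radians(81.6);u=np.array([np.cos(jy),np.sin(jy)]);J=np.array([.5597,-.030])
P=lambda s,z:[*(J+u*s),z]
p=r.current_eef_pos(); r.movel([p[0],p[1],.20],.12)
r.sleep(.2); print('air',r.current_force(),r.current_moment(),r.current_finger_gap())
r.movep(P(-.08,.19),down(jy)); r.movel(P(-.08,.145),.1); r.sleep(.3)
fa=np.array(r.current_force()); print('air',fa,r.current_moment())
print('touch',r.movel(P(-.08,.125),.012,threshold=4),r.current_eef_pos(),np.array(r.current_force())-fa,r.current_time())
np.save('fa.npy',fa)
save(snapshot('scene')[150:270,260:420],'sc')
cv2.imwrite('pics/scb.png',cv2.resize(cv2.imread('pics/sc.png'),None,fx=4,fy=4,interpolation=2))
E
```

```text
air [ 0.5985  0.5874 -4.9224] [-0.0416 -0.2008  0.0282] 0.03598198310223455
air [-0.0518  0.8663 -6.3067] [ 0.1088 -0.143   0.0676]
touch True [ 0.548  -0.1092  0.133 ] [-0.6857 -1.1211 11.9813] 29.775
```

View pics/scb.png

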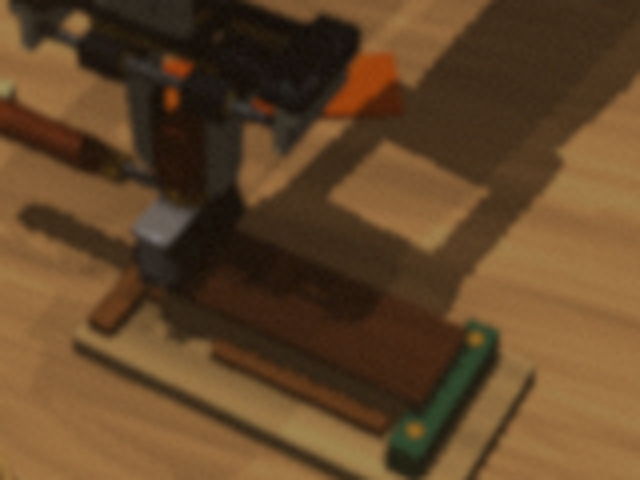

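```bash
python3 - <<'E'
from h import *
np.set_printoptions(precision=4,suppress=True)
jy=np.radians(81.6);u=np.array([np.cos(jy),np.sin(jy)]);J=np.array([.5597,-.030]); fa=-5.5
P=lambda s,z:[*(J+u*s),z]
F=lambda:np.mean([r.current_force()[2] for _ in range(3)])-fa
zc=r.current_eef_pos()[2]; r.sleep(.2); print('start F',F(),zc)
for i in range(10):
    e=12.5-F()
    if abs(e)<2: break
    zc-=np.clip(e*5e-5,-.0003,.0003); r.movel(P(-.08,zc),.01); r.sleep(.05)
    print('adj',zc,F())
s=-.08
while s<.079:
    s+=.01; hit=r.movel(P(s,zc),.03); f=F(); p=np.array(r.current_eef_pos())
    print(round(s,3),round((p[:2]-J)@u,4),round(zc,5),round(f,2),round(p[2],5),np.array(r.current_force()).round(1))
    if f>26 or f<3: print('odd')
    zc-=np.clip((12.5-f)*4e-5,-.0003,.0003)
print(r.current_time(),r.current_finger_gap())
E
```

```text
start F 10.62758722249826 0.13297559247527455
-0.07 -0.0697 0.13298 6.72 0.13305 [ 1.2 -1.5  1.2]
-0.06 -0.0598 0.13274 10.22 0.13299 [0.  0.8 4.7]
-0.05 -0.05 0.13265 11.83 0.13301 [0.9 0.3 6.3]
-0.04 -0.04 0.13263 12.01 0.13302 [0.5 0.5 6.5]
-0.03 -0.03 0.13261 12.08 0.13299 [0.  0.7 6.6]
-0.02 -0.0199 0.13259 12.34 0.13302 [0.6 0.  6.8]
-0.01 -0.01 0.13258 11.77 0.13299 [0.6 0.3 6.3]
0.0 0.0001 0.13255 12.07 0.13298 [0.6 0.7 6.6]
0.01 0.01 0.13254 12.48 0.133 [0.6 0.7 7. ]
0.02 0.0201 0.13254 10.93 0.133 [1.  0.5 5.4]
0.03 0.0301 0.13247 12.53 0.13303 [0.8 0.4 7. ]
0.04 0.04 0.13247 11.72 0.13303 [1.2 0.4 6.2]
0.05 0.05 0.13244 12.6 0.13298 [ 1.4 -0.4  7.1]
0.06 0.0601 0.13245 11.88 0.13296 [0.6 1.1 6.4]
0.07 0.0701 0.13242 13.39 0.13299 [1.8 0.7 7.9]
0.08 0.0801 0.13246 11.77 0.13299 [1.9 0.5 6.3]
37.7583 0.03560534448335729
```

```bash
python3 - <<'E'
from h import *
np.set_printoptions(precision=4,suppress=True)
p=np.array(r.current_eef_pos()); print('lift',r.movel([p[0],p[1],.138],.03)); r.movel([p[0],p[1],.20],.12); r.sleep(.3)
print('air',[np.array(r.current_force()) for _ in range(3)],r.current_moment(),r.current_finger_gap())
C=cam('top'); im=snapshot('top'); save(cv2.resize(im[120:260,100:360],None,fx=3,fy=3),'after')
print(r.current_time())
E
```

```text
lift False
air [array([ 0.1781,  0.4591, -4.2887]), array([ 0.1781,  0.4591, -4.2887]), array([ 0.1781,  0.4591, -4.2887])] [ 0.0919 -0.1382  0.01  ] 0.03594326414089878
39.1083
```

View pics/after.png

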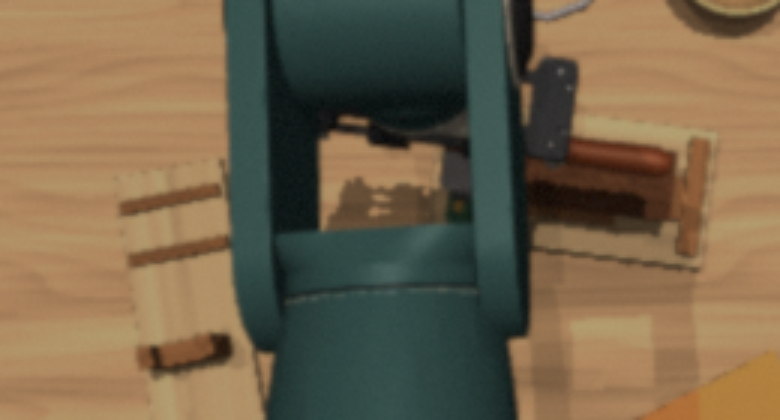

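```bash
python3 - <<'E'
from h import *
np.set_printoptions(precision=4,suppress=True)
jy=np.radians(81.6);u=np.array([np.cos(jy),np.sin(jy)]);J=np.array([.5597,-.030]); fa=-4.9
P=lambda s,z:[*(J+u*s),z]
F=lambda:np.mean([r.current_force()[2] for _ in range(3)])-fa
r.movel(P(-.082,.16),.2); r.movel(P(-.082,.1345),.08)
zc=.1326; r.movel(P(-.082,zc),.012); print('F',F(),r.current_time())
zc-=np.clip((13-F())*4e-5,-.0003,.0003)
s=-.082
while s<.08:
    s+=.0135; r.movel(P(s,zc),.04); f=F(); p=np.array(r.current_eef_pos())
    print(round(s,4),round((p[:2]-J)@u,4),round(f,2))
    zc-=np.clip((13-f)*4e-5,-.0003,.0003)
print(r.current_time())
p=np.array(r.current_eef_pos()); r.movel([p[0],p[1],.138],.03); r.movel([p[0],p[1],.19],.15)
ry=np.radians(11.)
r.movep([.5231,.339,.15],down(ry)); r.movel([.5231,.339,.094],.1)
print('air',r.current_force(),r.current_time(),r.current_finger_gap())
save(cv2.resize(snapshot('scene')[180:310,430:560],None,fx=4,fy=4,interpolation=2),'seat')
E
```

```text
F 10.392293849774674 40.8667
-0.0685 -0.0683 11.71
-0.055 -0.0548 11.11
-0.0415 -0.0413 12.0
-0.028 -0.0278 12.95
-0.0145 -0.0142 12.34
-0.001 -0.0007 13.42
0.0125 0.0128 12.85
0.026 0.0263 12.1
0.0395 0.0398 12.27
0.053 0.0533 12.2
0.0665 0.0669 12.6
0.08 0.0804 11.35
0.0935 0.0936 8.31
47.2583
air [ 0.3988  0.6358 -5.216 ] 50.3167 0.03569606238158156
```

View pics/seat.png

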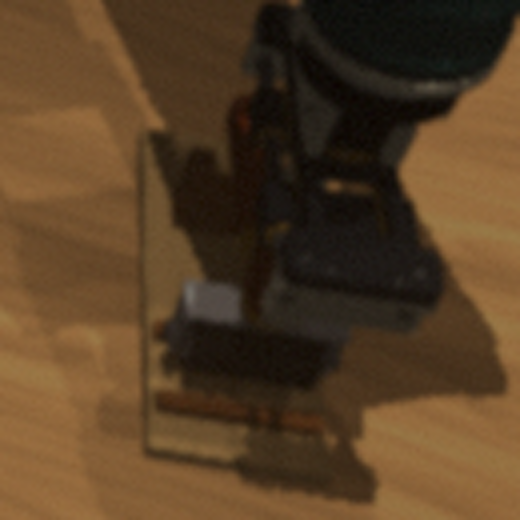

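```bash
python3 - <<'E'
from h import *
import pickle
np.set_printoptions(precision=4,suppress=True)
print('touch',r.movel([.5231,.339,.0795],.02,threshold=4),r.current_eef_pos(),r.current_force())
r.sleep(.2); print(r.current_force(),r.current_moment())
gripper_to(.07); r.sleep(.1); p=r.current_eef_pos(); r.movel([p[0],p[1],.18],.1)
r.movep([.46,.31,.30],down(np.pi/2)); C=cam('wrist'); a=snapshot('wrist'); save(a,'end_r')
for q in ['roller','roller_grip','rest_seat']: print(q,[(np.array(d['point']).round(4),round(d['confidence'],2)) for d in pinpoint('wrist',q)[:2]])
r.movep([.52,-.03,.30],down(np.pi/2)); b=snapshot('wrist'); save(b,'end_s')
print(r.current_time())
a0=cv2.imread('pics/w_r1.png'); b0=cv2.imread('pics/placed.png')
w=lambda i,r0:cv2.resize(i[r0:r0+200,180:480],(400,267))
cv2.imwrite('pics/end.png',np.vstack([np.hstack([w(a0,70),w(a[:,:,::-1],70)]),np.hstack([w(b0,110),w(b[:,:,::-1],110)])]))
E
```

```text
touch True [0.5232 0.339  0.082 ] [-0.0927 -1.2459  5.5446]
[0.5021 0.2333 4.5093] [-0.0924 -0.0734  0.019 ]
roller [(array([0.5214, 0.3432, 0.012 ]), 0.74)]
roller_grip [(array([0.5221, 0.3391, 0.0995]), 0.72)]
rest_seat [(array([ 0.467 ,  0.3255, -0.003 ]), 0.36)]
55.9333
```

View pics/end.png

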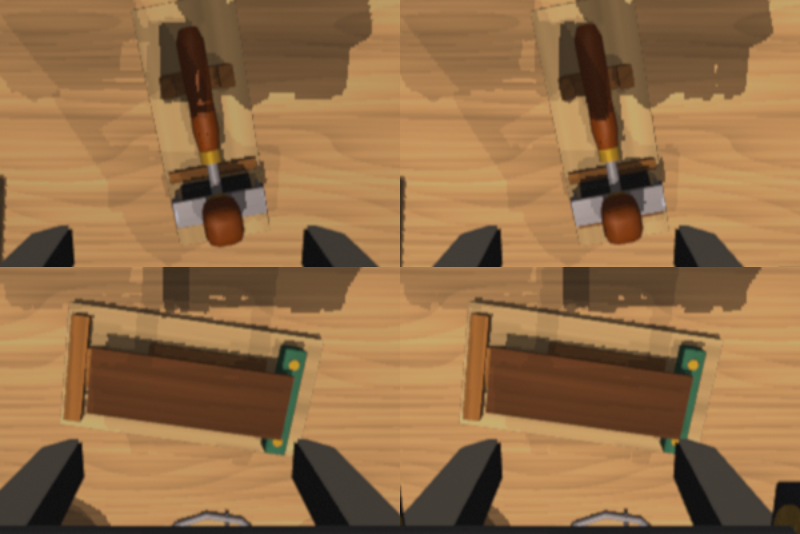

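Before and after match. The roller is parked as found, and the strip is in place with no core showing.

```bash
python3 -c "
from h import *
r.job_done(); print(r.current_time())"
```

```text
the job is handed in; nothing more can be done
the job is handed in; nothing more can be done
```

The strip is on the core, rolled down, and the roller is back in its rest. I handed the job in at about 56 s of the 70 s allowed.

- **Strip:** I picked the dark walnut strip off its battens, told apart from the three orange look-alikes. I lowered it onto the core until it just touched. A wrist picture then matched the planned outline, with no core showing.
- **Rolling:** I rolled from the free end to the stop twice, at about 12 N. In the first pass the force dipped to about 6–7 N near the free end, close to the lower limit, so I did a second pass as insurance. That one read 10–13 N along the core.
- **Overrun:** The second pass ran about 13 mm too far, onto the strip's overhang at the stop end, where the force fell to about 8 N. The final picture shows the strip has not moved.
- **Roller:** It went back to the pose I took it from, with the tool height within 0.1 mm. The before and after pictures look the same, and the network put the grip within about 1 mm of where it was.
- **Disagreements:** The final check for the rest's seat point gave only a low-confidence point, apparently the rest's origin, so I ignored it. The force readings vary by about ±1 N.

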